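Stroke shut the row of lids on the violet stone box

ROBOT

A 6-joint arm with a two-finger parallel gripper is mounted at the origin on the work surface. World frame = base frame: x ahead of the robot, y to its left, z up, the work surface at z = 0. Lengths are in m, angles in rad, forces in N, time in s.
With the tool pointing down it reaches from about 0.275 to 0.875 m from the base axis. Payload 12.5 kg.
Tool frame: the origin (TCP) lies midway between the tips of the shut fingers; the grasp point (between the pads) lies 19 mm behind it; x points along the fingers, z is the direction in which the jaws open and shut, and the axes are right-handed (so a half turn about x gives the same grasp; the last joint's range is limited). The gripper opens to 85 mm and grips with 20 to 120 N. Pads are 22 mm wide; open, the fingers measure 114 mm over their backs; the gripper's body (76 mm by 85 mm) begins 54 mm behind the grasp point. The pads swing forward as they close: fully open they stand 13 mm farther back than shut.
Start: joints at [-1.324, 0.351, 1.652, -0, 1.139, -0.085], TCP at [0.179, -0.52, 0.231] pointing down, gripper open.
Joint ranges: [-2.75, 2.75], [-0.79, 2.1], [0.01, 2.65], [-1.57, 4.71], [0.07, 3.14], [-2.87, 2.87]. Speed limits (rad/s): [2.22, 2.22, 2.79, 3.14, 3.14, 3.14].

INTERFACE

Orientations are given as a unit quaternion [x, y, z, w].
In Python, from cell import r gives the robot as it stands. Calls block until the motion is done:
- r.reach(position, orientation): joint-space move of the TCP to a pose.
- r.movel(position, orientation=None, velocity=0.15, max_force=None): straight line of the TCP; orientation=None keeps the orientation; velocity is the mean speed in m/s. With max_force (N) it stops when the force on the tool has changed by that much, and returns True; else False.
- r.move_joints(angles): joint-space move.
- r.move_gripper(opening, effort=None): finger opening in m; effort is the grip in N (None keeps the last); returns when the fingers have stopped.
- r.wait(seconds).
- r.inverse_kinematics(position, orientation): joint angles nearest the present ones, or None.
- r.state(): the state.
- r.get_image(name): name is "side" or "top" or "wrist"; returns the picture (420x560x3 uint8, red, green, blue); there is no depth.
- r.get_calibration(name): a dict with "mtx" (3x3 intrinsics, pixels), "cam_to_world" (4x4, takes a point from camera to world coordinates). Camera axes: x right, y down, z forward; pixel columns grow to the right and rows downward; lengths in m; the calibration is good to about 2 mm. A picture is of the moment at which its call begins: read the wrist's pose just before it. get_calibration takes no time and is no camera call; for the wrist camera it gives the pose at the moment of the call.
A pose or a line that the arm cannot do raises r.MotionError and nothing moves.
- r.hand_in(): hands the job in, once; it reports no verdict.
Trained networks look in the newest picture that a camera, given by its name, has taken for a name from the list of things; names that differ only in an ending like _2 or _b are one class to them, and where a whole thing is asked for, a point or a joint stands for the part that bears it (a point fixed in the world has none). Each returns a list of dicts, best first, with "score" (0 to 1); they miss things now and then, are a little off and sometimes report something else, mostly with a low value. They report only what shows in the picture. A call takes as long as a camera call.
- r.spot_in(thing, camera): "pixel" ([column, row] in pixels, amid what is visible of it).
- r.silhouettes(thing, camera): "mask" (420x560 bool, what is visible of it) and "pixel" ([column, row] in pixels, amid what is visible of it).
- r.place_of(thing, camera): "pixel" ([column, row] in pixels: a listed point, or the origin of a listed thing).
The state is a dict: "time_s": time; "q": joint angles; "dq": joint speeds; "joint_efforts": joint torques, N m; "ee_pos": TCP position; "ee_rot": TCP orientation; "contact_force": force on the tool from outside, world axes, zero at the start; "torque": the same for the moment, N m; "grip_width": finger opening in m.
Only numpy, scipy, OpenCV 4.12 (cv2) and the standard library are available. Lean on these libraries where they do the work, as an engineer would, in place of code of your own. Each camera call takes 0.05 s, during which the arm holds its last target.

TASK

Shut the stone box with the violet end: run the fingertips lightly along its row of six open lids in one stroke, from the violet cap to the clear end and without lifting off in between, so that the lids fold flat shut one after another. Do not grip, lift or tip the box, leave the amber box untouched with its lids open, and do not disturb the other things on the bench.

Things in the scene. Friction and masses are not known exactly. Their poses are not given: they have to be found in the camera images.
- violet_box: the box to close: clear, flat, violet stones inside, 50 mm wide (own x), 210 mm long (own y), 30 mm high with lids shut. Loose, about 0.5 kg, in a low frame. Origin: centre of the underside; z up. Six clear lids in one row along own y. The solid violet end cap at the -y end, where the row begins, is 15 mm long, its top 30 mm above the bench, level with the shut lids.
- violet_frame: low wooden frame screwed to the bench round the violet box, four rails 10 mm high and 8 mm wide, 1.5 mm clear of the box all round; it keeps the box from sliding away under a light stroke. Origin on the bench in its middle, axes as the box's
- violet_box_start (a point): point at the height of the tops of the cap and the shut lids (30 mm above the bench), mid-width, over the hinge line of the first lid, where the violet cap ends; the cap reaches 15 mm back from here
- violet_box_end (a point): point on the top of the shut lids (30 mm above the bench), mid-width, at the free edge of the sixth lid, 191 mm from the start point; 4 mm inside the clear end of the box
- violet_box_lid1 (a joint): opening angle of lid 1, counted from the violet cap; 0 = shut flat, grows as it opens (to 1.7). All lids start at 0.4 to 0.8, free edges up to 53 mm above the bench. Each is 48 mm wide, 31 mm along the row, 2 mm thick, pitch 32 mm, hinged across the row on its edge nearer the violet cap; the far edge is free and rises: stroked from the cap towards the clear end, it folds shut.
- violet_box_lid2 (a joint): opening angle of lid 2; built like lid 1. Shut, each free edge stands 30 mm above the bench and the hinge edge of the next lid 1 mm lower, like shingles. A stiff light hinge (0.0025 N m) keeps a lid where it is left; no catch. The free edge is tinted violet, with a 10 mm thumb tab on the box's -x side.
- violet_box_lid3 (a joint): opening angle of lid 3, counted from the violet cap; 0 = shut flat; built like lid 1
- violet_box_lid4 (a joint): opening angle of lid 4, counted from the violet cap; 0 = shut flat; built like lid 1
- violet_box_lid5 (a joint): opening angle of lid 5, counted from the violet cap; 0 = shut flat; built like lid 1
- violet_box_lid6 (a joint): opening angle of lid 6, counted from the violet cap; 0 = shut flat; built like lid 1
- amber_box: a second box of the same make and size in a frame of its own, with amber end cap and orange stones, its lids open: not to be touched. Origin: centre of the underside, row along own y, amber cap at -y; its open lids reach up to 55 mm above the bench
- gold_ring: bystander: gold signet ring lying flat, 25 mm across, 6 mm high; origin in the middle of its underside
- gem_jar: bystander: small round display jar, black foot, clear top, a green stone inside, 37 mm across, 21 mm high; origin in the middle of its underside
- tweezers: bystander: steel tweezers lying on the bench, 153 mm long, 9 mm high; own x axis along them; origin in the middle of its underside
- ring_clamp: bystander: wooden ring clamp with a brass band, lying, 137 x 25 x 21 mm; own x axis along it; origin in the middle of its underside
- loupe: bystander: folding loupe, steel lens barrel 27 mm across with a black case, 66 mm long, 16 mm high; origin under the lens
- brass_dish: bystander: small open brass bowl, 76 mm across, 22 mm high; origin in the middle of its underside
- stone_pusher: bystander: stone pusher (short steel rod in a dark wooden handle), lying, 122 mm long, 20 mm high; own x axis along it; origin in the middle of its underside

How it is judged:
By the outcome, as a careful person would: the job done as asked, in the order asked, and still so for the second after the job is handed in, with the robot touching nothing.
It also fails if it takes over 48 s, if anything falls off the work surface, if the arm or the gripper's body presses on something with over 40 N, if the wrist force passes 120 N, or if a joint passes its speed limit or range.

## Working session

There is one attempt and no reset: what is moved stays moved. The work goes in short steps, each a Python script; the robot and the scene stay as the last script left them, time stands still between calls to the robot, and variables do not carry over. Pictures are saved under pics/ and viewed, and the job is handed in when it is done.

```bash
mkdir -p pics; ls; python3 - <<'E'
from cell import r
import cv2
print(r.state())
for n in("top","side","wrist"):
    im=r.get_image(n); cv2.imwrite(f"pics/{n}0.png",im[:,:,::-1])
    c=r.get_calibration(n); print(n,c["mtx"].tolist(),c["cam_to_world"].round(4).tolist())
    for t in("violet_box","violet_frame","violet_box_start","violet_box_end","amber_box"):
        print(t,[(d["score"],d["pixel"]) for d in r.place_of(t,n)[:3]])
E
```

```text
pics
{'time_s': 0.0, 'q': array([-1.32361882e+00,  3.51202134e-01,  1.65240581e+00,  1.12713322e-06,
        1.13906183e+00, -8.46360036e-02]), 'dq': array([ 2.44601710e-04, -1.14564486e-03,  5.78114773e-04,  2.12543343e-04,
        1.31073010e-05,  1.17688587e-03]), 'joint_efforts': array([-2.65811718e-05, -5.06111312e+01, -2.91403198e+01, -3.17891897e-05,
        4.54482899e-03, -2.56511228e-06]), 'ee_pos': array([ 0.17909638, -0.51969481,  0.23078404]), 'ee_rot': array([ 0.41080804,  0.57599769, -0.41031443,  0.57541766]), 'contact_force': array([ 0.98273965, -0.51233064, -0.15261365]), 'torque': array([ 0.00436484, -0.05626806,  0.01111369]), 'grip_width': 0.08529796384557052}
top [[425.69945531869996, 0.0, 272.2638453336801], [0.0, 425.69945531869996, 210.15197182861976], [0.0, 0.0, 1.0]] [[-0.0245, -0.9865, 0.1621, 0.4408], [-0.9997, 0.0242, -0.0034, 0.0137], [-0.0005, -0.1622, -0.9868, 0.8298], [0.0, 0.0, 0.0, 1.0]]
violet_box [(0.7, [195.2, 231.2])]
violet_frame [(0.57, [199.6, 227.1])]
violet_box_start [(0.87, [236.7, 231.9])]
violet_box_end [(0.63, [140.9, 219.5])]
amber_bo
[... 158 characters left out ...]
 0.0964, 0.4868], [-0.1281, -0.678, 0.7238, -0.6281], [0.0042, -0.7302, -0.6832, 0.6534], [0.0, 0.0, 0.0, 1.0]]
violet_box [(0.9, [269.8, 180.4])]
violet_frame [(0.97, [269.4, 186.1]), (0.18, [399.8, 304.9])]
violet_box_start [(0.69, [263.5, 197.9])]
violet_box_end [(0.87, [270.2, 149.5]), (0.59, [202.6, 193.8]), (0.36, [364.4, 224.5])]
amber_box [(0.84, [303.6, 298.7])]
wrist [[368.47516724164177, 0.0, 269.898460629772], [0.0, 368.47516724164177, 211.847640024617], [0.0, 0.0, 1.0]] [[0.3269, -0.9128, -0.2447, 0.2412], [-0.9451, -0.3156, -0.0855, -0.4985], [0.0008, 0.2592, -0.9658, 0.3731], [0.0, 0.0, 0.0, 1.0]]
violet_box []
violet_frame []
violet_box_start []
violet_box_end []
amber_box []
```

View pics/top0.png

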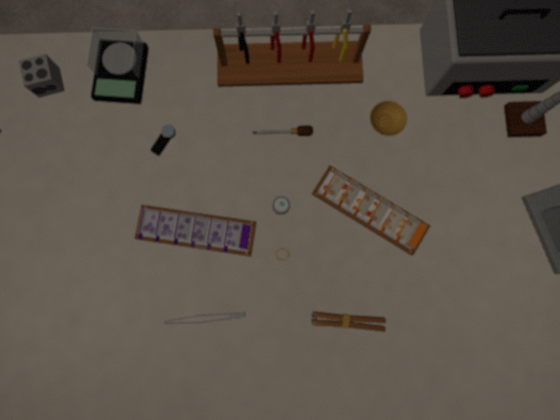

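View pics/side0.png

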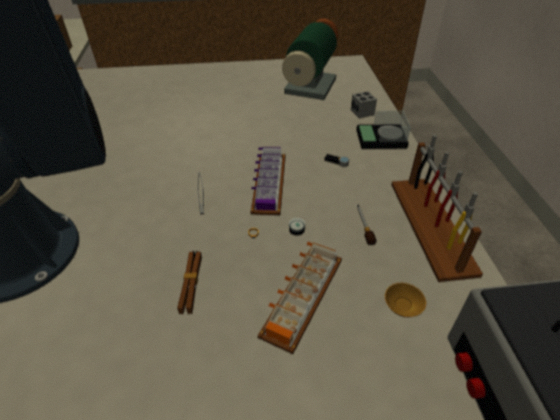

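```bash
cat > h.py <<'E'
import numpy as np
def ray(c,px,z):
    d=np.linalg.inv(c["mtx"])@np.array([px[0],px[1],1.]); T=np.array(c["cam_to_world"])
    d=T[:3,:3]@d; o=T[:3,3]; return o+d*(z-o[2])/d[2]
def proj(c,P):
    T=np.linalg.inv(np.array(c["cam_to_world"])); p=T[:3,:3]@np.array(P)+T[:3,3]
    q=c["mtx"]@p; return q[:2]/q[2]
E
python3 - <<'E'
from cell import r
from h import *
px={"top":[(195.2,231.2,0),(199.6,227.1,0),(236.7,231.9,.03),(140.9,219.5,.03),(368.6,208.5,0)],"side":[(269.8,180.4,0),(269.4,186.1,0),(263.5,197.9,.03),(270.2,149.5,.03),(303.6,298.7,0)]}
for n in px:
    c=r.get_calibration(n)
    for u,v,z in px[n]: print(n,ray(c,(u,v),z).round(4))
E
```

```text
top [0.5391 0.1628 0.    ]
top [0.547  0.1542 0.    ]
top [0.5323 0.0791 0.03  ]
top [0.5604 0.2605 0.03  ]
top [ 0.5758 -0.1796  0.    ]
side [0.5461 0.1742 0.    ]
side [0.543  0.1522 0.    ]
side [0.5231 0.0763 0.03  ]
side [0.5566 0.2645 0.03  ]
side [ 0.5757 -0.1844  0.    ]
```

The top view shows the violet box at about (195,230) with its cap at the right end (245,237). The row runs left in the picture, towards world +y. The amber box is clear of it at (370,208). Next I take a closer wrist view.

```bash
cat >> h.py <<'E'
from scipy.spatial.transform import Rotation as R
def ori(d,flip=1):
    # tool x down, tool z across row (d = row direction, xy)
    d=np.array([d[0],d[1],0.])/np.hypot(*d[:2]); x=np.array([0,0,-1.])
    z=flip*np.cross(d,[0,0,1.]); y=np.cross(z,x)
    return R.from_matrix(np.c_[x,y,z]).as_quat()
E
python3 - <<'E'
from cell import r
from h import *
import cv2
s=r.state(); Rt=R.from_quat(s["ee_rot"]).as_matrix(); C=r.get_calibration("wrist")["cam_to_world"]
print("cam in tool",(Rt.T@(C[:3,3]-s["ee_pos"])).round(3),"view",(Rt.T@C[:3,2]).round(3), Rt.round(2).tolist())
d=np.array([.03,.187]); off=Rt.T@(C[:3,3]-s["ee_pos"]); v=Rt.T@C[:3,2]
r.move_gripper(0.0,20)
best=None
for f in(1,-1):
    q=ori(d,f); M=R.from_quat(q).as_matrix(); w=M@v
    # camera looks at box centre from height .36
    cz=.34; p=np.array([.545,.165,.02])-w*(cz-.02)/(-w[2])-M@off
    j=r.inverse_kinematics(p,q); print(f,p.round(3),j)
    if j is not None and (best is None or abs(j[5])<abs(best[2][5])): best=(p,q,j,f)
p,q,j,f=best; r.reach(p,q)
c=r.get_calibration("wrist"); im=r.get_image("wrist"); cv2.imwrite("pics/w1.png",im[:,:,::-1])
np.savez("w1.npz",im=im,mtx=c["mtx"],T=c["cam_to_world"])
for t,z in(("violet_box",0),("violet_frame",0),("violet_box_start",.03),("violet_box_end",.03)):
    for k in r.place_of(t,"wrist")[:2]: print(t,k["score"],k["pixel"],ray(c,k["pixel"],z).round(4))
print(f,r.state()["time_s"],r.state()["ee_pos"],r.state()["contact_force"])
E
```

```text
cam in tool [-0.142  0.066 -0.   ] view [ 0.966 -0.259  0.001] [[-0.0, 0.95, 0.33], [0.0, 0.33, -0.95], [-1.0, 0.0, -0.0]]
1 [0.548 0.185 0.198] [ 2.45108009e-01  4.37028367e-01  1.61076056e+00 -4.44089210e-16
  1.09380373e+00  4.04180372e-01]
-1 [0.542 0.145 0.198] [ 1.78420388e-01  4.06839956e-01  1.65730623e+00 -4.44089210e-16
  1.07744647e+00 -2.80409990e+00]
violet_box 0.78 [268.1, 207.9] [0.5434 0.1628 0.    ]
violet_box_end 0.77 [267.2, 95.8] [0.5589 0.2624 0.03  ]
1 4.725 [0.54808239 0.18471489 0.1981734 ] [ 0.22914774 -0.63412449  0.63676614]
```

View pics/w1.png

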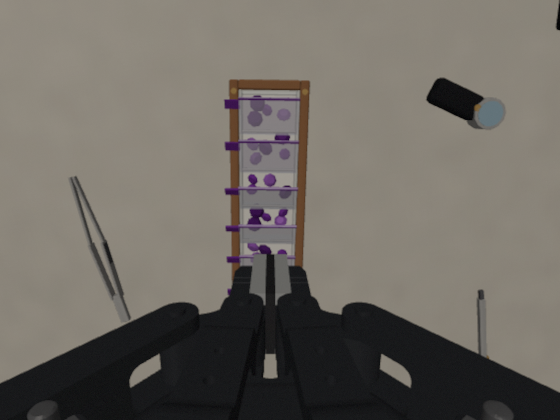

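The wrist picture shows the frame's far end corners at (230,81) and (309,81), with the thumb tabs on the left. The fingers hide the cap, so I back up 0.12 m along the row to see that end.

```bash
python3 - <<'E'
from cell import r
from h import *
import cv2
d=np.array([.03,.187]); d=d/np.hypot(*d)
p=np.array([.548,.185,.198])-.15*np.r_[d,0]; r.reach(p,ori(d,1))
c=r.get_calibration("wrist"); im=r.get_image("wrist"); cv2.imwrite("pics/w2.png",im[:,:,::-1])
np.savez("w2.npz",im=im,mtx=c["mtx"],T=c["cam_to_world"])
for t,z in(("violet_box",0),("violet_frame",0),("violet_box_start",.03),("violet_box_end",.03)):
    for k in r.place_of(t,"wrist")[:2]: print(t,k["score"],k["pixel"],ray(c,k["pixel"],z).round(4))
s=r.state();print(s["time_s"],s["ee_pos"],s["contact_force"],s["grip_width"])
E
python3 - <<'E'
import cv2
im=cv2.imread("pics/w2.png"); cv2.imwrite("pics/w2b.png",cv2.resize(cv2.convertScaleAbs(im[60:360,130:430],alpha=1.6),(600,600),interpolation=cv2.INTER_CUBIC))
E
```

```text
violet_box 0.97 [266.7, 39.6] [0.542  0.1611 0.    ]
violet_box_start 0.59 [269.2, 148.8] [0.53  0.073 0.03 ]
5.625 [0.52438809 0.03777664 0.19792672] [-0.05732536  0.93962167 -0.15432141] 9.7537894780063e-05
```

View pics/w2.png

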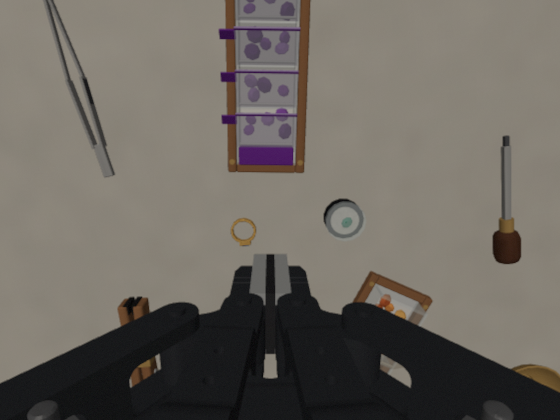

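View pics/w2b.png

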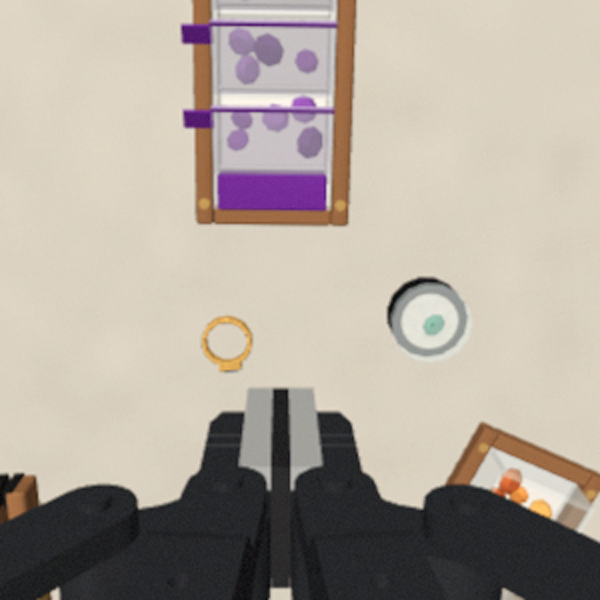

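The second view shows the near frame corners at (228,171.5) and (304,172) and the violet cap at (267,157). I fit the frame from its four corners.

```bash
python3 - <<'E'
from h import *
L={k:np.load(k+".npz") for k in("w1","w2")}
c={k:{"mtx":v["mtx"],"cam_to_world":v["T"]} for k,v in L.items()}
P={}
for n,k,px in(("far-x","w1",(230,80.5)),("far+x","w1",(309,81)),("near-x","w2",(228,171.5)),("near+x","w2",(304,172))):
    P[n]=ray(c[k],px,.01); print(n,P[n].round(4))
far=(P["far-x"]+P["far+x"])/2; near=(P["near-x"]+P["near+x"])/2
v=far-near; print("len",np.hypot(*v[:2]),"exp .229","dir",v/np.linalg.norm(v),"w",[np.linalg.norm(P[a+"-x"]-P[a+"+x"]) for a in("far","near")],"exp .069")
a=P["far-x"]-P["near-x"];b=P["far+x"]-P["near+x"];print(np.arctan2(a[0],a[1]),np.arctan2(b[0],b[1]),np.arctan2(v[0],v[1]))
ctr=(far+near)/2; d=v[:2]/np.hypot(*v[:2]); s=ctr[:2]-.09*d; print("ctr",ctr,"start",s,"end",s+.191*d)
for px in((130+218/2,60+172/2),(130+326/2,60+172/2)): print("cap far edge",ray(c["w2"],px,.03).round(4))
E
```

```text
far-x [0.5298 0.2804 0.01  ]
far+x [0.5957 0.2694 0.01  ]
near-x [0.4899 0.057  0.01  ]
near+x [0.5574 0.0457 0.01  ]
len 0.22694592369469554 exp .229 dir [0.17237557 0.9850313  0.        ] w [np.float64(0.06686619536539087), np.float64(0.06849180638427857)] exp .069
0.1768238112390713 0.16965871145289155 0.17324083471233556
ctr [0.54320537 0.16313479 0.01      ] start [0.52769157 0.07448198] end [0.56061531 0.26262296]
cap far edge [0.5056 0.0792 0.03  ]
cap far edge [0.5499 0.0721 0.03  ]
```

```bash
cat >> h.py <<'E'
D=np.array([0.17238,0.98503]); S=np.array([0.5278,0.0748])
def at(u,z): return np.r_[S+u*D,z]
Q=ori(D,1)
E
python3 - <<'E'
from cell import r
from h import *
r.reach(at(-.013,.07),Q)
r.movel(at(-.013,.040),Q,velocity=.05)
r.wait(.3)
print([r.state()["contact_force"].round(2).tolist() for _ in range(3)],r.state()["ee_pos"])
hit=r.movel(at(-.013,.027),Q,velocity=.006,max_force=2.5)
for i in range(4):
    s=r.state(); print(hit,s["time_s"],s["ee_pos"].round(5),s["contact_force"].round(2)); r.wait(.1)
import cv2
cv2.imwrite("pics/s1.png",cv2.resize(cv2.convertScaleAbs(r.get_image("side")[120:240,200:360,::-1],alpha=1.6),(800,600)))
E
```

```text
[[-0.22, 0.14, 0.61], [-0.22, 0.14, 0.61], [-0.22, 0.14, 0.61]] [0.52568575 0.06200743 0.04019612]
True 8.7667 [0.52557 0.06197 0.03004] [-0.57 -0.41  4.18]
True 8.8667 [0.5256  0.06199 0.03003] [-0.57 -0.32  5.43]
True 8.9667 [0.52557 0.06199 0.03004] [0.69 0.01 5.34]
True 9.0667 [0.52556 0.06199 0.03001] [-1.15  0.3   5.23]
```

View pics/s1.png

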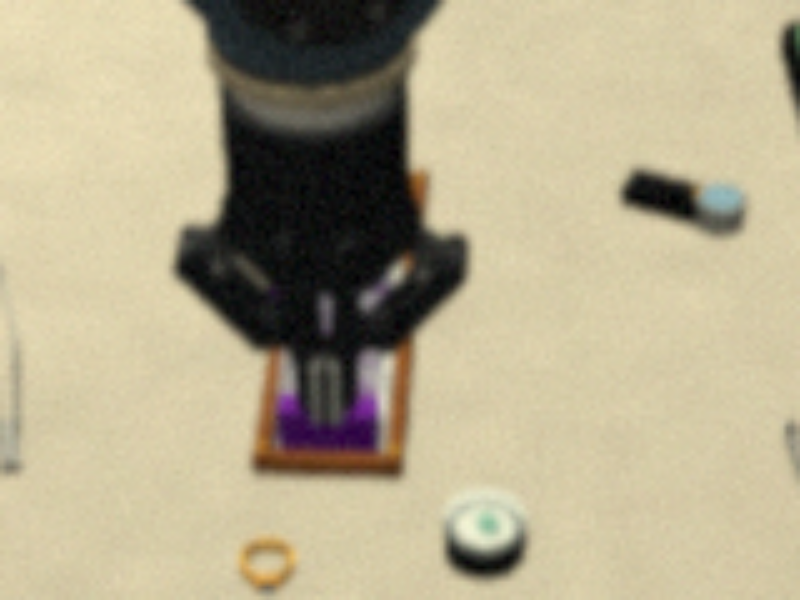

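The side view shows the tips resting on the violet cap at (325,410). The TCP is at z = 30.0 mm with about 5 N on it. I now stroke in small steps, trimming height by force.

```bash
python3 - <<'E'
from cell import r
from h import *
z=r.state()["ee_pos"][2]; u=-.013; zt=z
while u<.195:
    u=min(u+.008,.195)
    hit=r.movel(at(u,zt),Q,velocity=.04,max_force=15)
    s=r.state(); f=s["contact_force"]
    print(round(u,3),hit,round(zt,5),s["ee_pos"].round(5)[2],f.round(1),round(s["time_s"],2))
    if hit: break
    fz=f[2]-.6
    if fz>6: zt+=.0001
    elif fz<1: zt-=.0003
    elif fz<2.5: zt-=.00015
    zt=min(max(zt,.0288),.0305)
E
```

```text
-0.005 False 0.03001 0.03007 [1.4 1.6 1.8] 9.57
0.003 False 0.02986 0.03001 [0.7 3.1 4. ] 9.92
0.011 False 0.02986 0.02965 [-0.5  0.4  0. ] 10.27
0.019 False 0.02956 0.02973 [0.  0.2 4.8] 10.62
0.027 False 0.02956 0.02978 [-0.9  0.5  6.2] 10.97
0.035 False 0.02956 0.02981 [-0.4 -0.2  5.5] 11.32
0.043 False 0.02956 0.02957 [-0.4  2.2  2.8] 11.67
0.051 False 0.02941 0.02968 [-1.3 -1.   6.9] 12.02
0.059 False 0.02951 0.02977 [-1.  -1.8  6.5] 12.37
0.067 False 0.02951 0.02979 [-0.4 -1.3  6.2] 12.72
0.075 False 0.02951 0.02955 [-0.1  3.5  4.2] 13.07
0.083 False 0.02951 0.02968 [-0.4 -0.1  5.3] 13.42
0.091 False 0.02951 0.02976 [-0.  -1.6  7.1] 13.77
0.099 False 0.02961 0.02978 [-0.5  0.1  6.2] 14.12
0.107 False 0.02961 0.02956 [-0.4  1.9  2.3] 14.47
0.115 False 0.02946 0.02965 [-0.5 -0.5  6.9] 14.82
0.123 False 0.02956 0.0298 [-0.6 -1.3  5.7] 15.17
0.131 False 0.02956 0.02981 [-0.6 -0.5  5.6] 15.52
0.139 False 0.02956 0.02954 [0.3 2.1 3.7] 15.87
0.147 False 0.02956 0.02969 [-0.2 -0.3  5.7] 16.22
0.155 False 0.02956 0.0298 [-0.1 -0.9  5.7] 16.57
0.163 False 0.02956 0.02979 [ 0.  -0.9  6.4] 16.92
0.171 False 0.02956 0.02955 [0.7 2.2 2.8] 17.27
0.179 False 0.02941 0.02966 [-0.8 -1.2  6.8] 17.62
0.187 False 0.02951 0.02978 [-0.2 -1.4  6.1] 17.97
0.195 False 0.02951 0.0298 [-0.2 -0.9  5.2] 18.32
```

```bash
python3 - <<'E'
from cell import r
from h import *
import cv2
r.movel(at(.199,.0296),Q,velocity=.02,max_force=15)
r.movel(at(.199,.10),Q,velocity=.05)
d=D
p=np.r_[.548,.185,.198]-.06*np.r_[d,0]+np.r_[-.0,0,0.07]
r.reach(np.r_[p[:2]-.05*d,.26],Q)
cv2.imwrite("pics/w3.png",cv2.convertScaleAbs(r.get_image("wrist")[:,:,::-1],alpha=1.6))
r.movel(at(.199,.26)+np.r_[-.17,.02,0],Q,velocity=.3)
cv2.imwrite("pics/s3.png",cv2.resize(cv2.convertScaleAbs(r.get_image("side")[120:240,200:360,::-1],alpha=1.6),(800,600)))
cv2.imwrite("pics/t3.png",cv2.convertScaleAbs(r.get_image("top")[:,:,::-1],alpha=1.6))
print(r.state()["time_s"],r.state()["ee_pos"])
E
```

```text
22.375 [0.39272169 0.28998694 0.2598492 ]
```

View pics/w3.png

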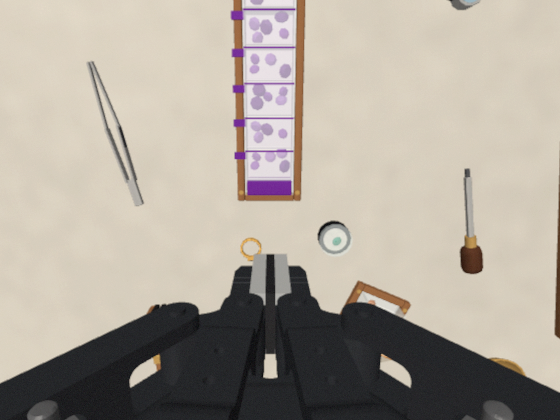

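View pics/s3.png

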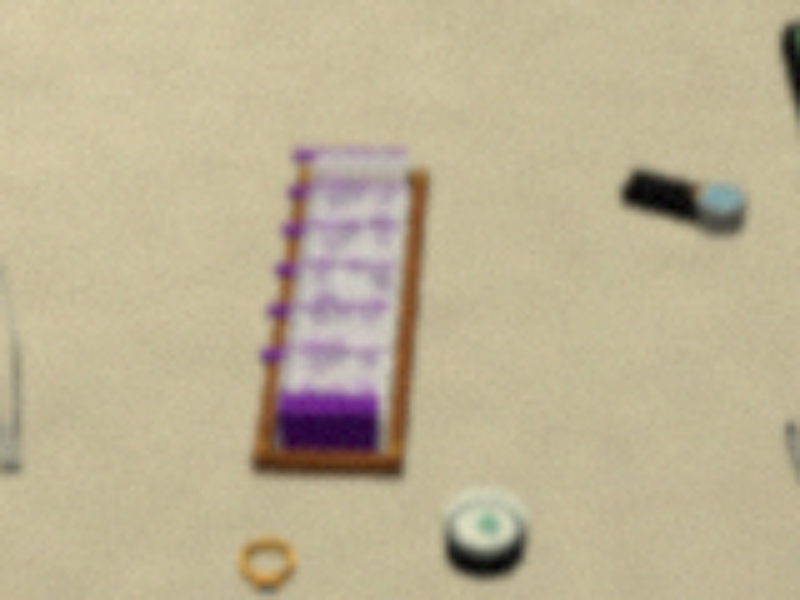

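View pics/t3.png

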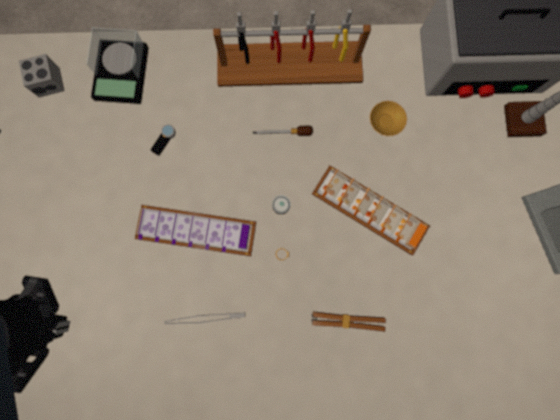

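All six free edges look flat and evenly spaced. As a check, I compare the side-view edge rows with the predicted shut positions.

```bash
python3 - <<'E'
from cell import r
from h import *
c=r.get_calibration("side"); obs=[355,311,270,230,192,156]
for k in range(6):
    p0=proj(c,at(.031+.032*k,.03)-.027*np.r_[D[1],-D[0],0]); p1=proj(c,at(.031+.032*k,.035)-.027*np.r_[D[1],-D[0],0])
    print(k+1,((p0-[200,120])*5).round(1),"if 5mm open",((p1-[200,120])*5).round(1),"obs row",obs[k])
s=r.state();print(s["time_s"])
r.hand_in()
E
```

```text
1 [276.  344.9] if 5mm open [275.4 336.7] obs row 355
2 [282.9 301.6] if 5mm open [282.4 293.5] obs row 311
3 [289.5 260.3] if 5mm open [289.  252.2] obs row 270
4 [295.8 220.9] if 5mm open [295.4 212.8] obs row 230
5 [301.9 183.2] if 5mm open [301.5 175.2] obs row 192
6 [307.6 147.2] if 5mm open [307.3 139.2] obs row 156
22.375
the job is handed in; nothing more can be done
```

The violet box is shut. I folded its six lids in one continuous stroke with the closed fingertips, from the violet cap past the clear end, then lifted off and handed in at 22.4 s.

- **Contact:** The tips touched down on the cap at z = 30.0 mm. During the stroke, the steps ended with the tips at 29.5–30.1 mm and a vertical force of mostly 2–7 N. After the third step, just past the first hinge, it read 0 N and the next step 4.8 N. The tips only moved along the row there, at 29.65 mm, and were not lifted.
- **Lids:** In the last pictures all six free edges are evenly spaced and look flat. In the side view they sit a constant 9–10 zoomed pixels (about 2 real pixels) below the predicted shut position. That is the opposite direction to a lid standing open, and about the size of the calibration error.
- **Other things:** In the top view the amber box's lids are still open. It and the bystanders look the same as in the first picture. I checked this by eye and did not measure it.

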